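Dress the chocolate counter

TASK

Slide the gable-topped chocolate boxes along the counter, without lifting them, into a neat row: each end-on and flush against the ticket rail, ridge square to the rail, centred on a ticket of its own, with the tickets filled from the one beside the rail's end cheek and none skipped. Carry the scoop tray by its bar, tip all its truffles into the clear bin, and stand the empty tray back on the middle of its cork mat. Leave the other things on the counter where they are.

Things in the scene. Friction and masses are not known exactly. Their poses are not given: they have to be found in the camera images.
- rail: Fixed dark wood ticket rail on the counter, 490 mm long, 34 high, 14 thick, five white tickets standing on it to 64 mm; at one end an upright panel (end cheek, 60 mm high) juts 76 mm forward. Origin: foot of the middle of its face. x points into the face (away from the boxes), y along it to the cheek, whose inner face is at y=+245. A flush box has its origin at x=-40 mm.
- ticket0 (a point): Point at the foot of the rail's face below the centre of the ticket beside the end cheek (y = +180 mm in the rail's frame); the other four follow at y = +90, 0, -90 and -180 mm.
- carton1: Gable-topped kraft chocolate box, about 220 g, on the counter (absent in some runs; all alike): base 80 mm (x) by 66 mm (y), walls to 42 mm, then a roof sloping up to an upright ridge 10 mm thick (y), 72 mm long (x), standing free from 62 to 90 mm high. Origin: centre of the underside; z up, x along the ridge (either end may face the rail).
- carton2: Gable-topped kraft chocolate box, about 220 g, on the counter (absent in some runs; all alike): base 80 mm (x) by 66 mm (y), walls to 42 mm, then a roof sloping up to an upright ridge 10 mm thick (y), 72 mm long (x), standing free from 62 to 90 mm high. Origin: centre of the underside; z up, x along the ridge (either end may face the rail).
- carton3: Gable-topped kraft chocolate box, about 220 g, on the counter (absent in some runs; all alike): base 80 mm (x) by 66 mm (y), walls to 42 mm, then a roof sloping up to an upright ridge 10 mm thick (y), 72 mm long (x), standing free from 62 to 90 mm high. Origin: centre of the underside; z up, x along the ridge (either end may face the rail).
- carton4: Gable-topped kraft chocolate box, about 220 g, on the counter (absent in some runs; all alike): base 80 mm (x) by 66 mm (y), walls to 42 mm, then a roof sloping up to an upright ridge 10 mm thick (y), 72 mm long (x), standing free from 62 to 90 mm high. Origin: centre of the underside; z up, x along the ridge (either end may face the rail).
- carton5: Gable-topped kraft chocolate box, about 220 g, on the counter (absent in some runs; all alike): base 80 mm (x) by 66 mm (y), walls to 42 mm, then a roof sloping up to an upright ridge 10 mm thick (y), 72 mm long (x), standing free from 62 to 90 mm high. Origin: centre of the underside; z up, x along the ridge (either end may face the rail).
- mat: Fixed cork mat, 160 x 140 mm, 4 mm thick, home of the tray. Origin: centre of its underside, on the counter.
- tray: White scoop tray, about 220 g, 130 mm long (x), 110 wide (y), walls 46 high, open at its +x end (mouth). Its floor slopes down 10 degrees from mouth to back, so truffles stay in while level and roll out when the mouth is dipped well past that (45 degrees empties it). Wooden bar across it (along y): 14 thick (x), 70 to 96 mm up, at x=-10, 102 clear between posts. Origin: centre of underside; z up.
- tray_grip (a point): Centre of the tray's carrying bar (x -10, y 0, z 83 mm in the tray's frame).
- tray_mouth (a point): Middle of the floor's edge at the tray's open mouth (x 65, y 0, z 29 mm in the tray's frame).
- bin: Fixed clear-walled open display bin with dark wooden trim, 150 x 150 mm outside, 100 mm high, walls and floor 5 mm. Origin: centre of its underside, on the counter; z up.
- truffle1_center (a point): Centre of a round foil-wrapped truffle, 32 mm in diameter, 25 g, at first lying loose in the tray.
- truffle2_center (a point): Centre of a round foil-wrapped truffle, 32 mm in diameter, 25 g, at first lying loose in the tray.
- truffle3_center (a point): Centre of a round foil-wrapped truffle, 32 mm in diameter, 25 g, at first lying loose in the tray.
- truffle4_center (a point): Centre of a round foil-wrapped truffle, 32 mm in diameter, 25 g, at first lying loose in the tray.
- truffle5_center (a point): Centre of a round foil-wrapped truffle, 32 mm in diameter, 25 g, at first lying loose in the tray.
- cup: Bystander: white cup, 72 mm across, 60 mm high; origin at centre of underside.
- jar: Bystander: amber glass jar, 72 mm across, 100 mm high; origin at centre of underside.
- tin: Bystander: dark steel tin, 76 mm across, 70 mm high; origin at centre of underside.
- sample_pack: Bystander: flat dark box 50 x 110 mm, 35 mm high; origin at centre of underside.
Not all that is in view belongs to the job. Leave any red or turquoise look-alike of the part that bears truffle3_center alone.

How it is judged:
On the way, in this order (a step that is already met when the one before it is completed fails the run):
1. the tray is tipped, mouth down, above the bin (angle between tray's own z axis and vertical above 0.19 rad and horizontal distance between tray_mouth and bin below 0.085 m and height (world z) of tray_mouth above 0.08 m), for 0.05 s.
2. all the truffles lie in the bin (x of truffle1_center in the frame of bin between -0.072 and 0.072 m and y of truffle1_center in the frame of bin between -0.072 and 0.072 m and z of truffle1_center in the frame of bin between 0 and 0.1 m and x of truffle2_center in the frame of bin between -0.072 and 0.072 m and y of truffle2_center in the frame of bin between -0.072 and 0.072 m and z of truffle2_center in the frame of bin between 0 and 0.1 m and x of truffle3_center in the frame of bin between -0.072 and 0.072 m and y of truffle3_center in the frame of bin between -0.072 and 0.072 m and z of truffle3_center in the frame of bin between 0 and 0.1 m and x of truffle4_center in the frame of bin between -0.072 and 0.072 m and y of truffle4_center in the frame of bin between -0.072 and 0.072 m and z of truffle4_center in the frame of bin between 0 and 0.1 m and x of truffle5_center in the frame of bin between -0.072 and 0.072 m and y of truffle5_center in the frame of bin between -0.072 and 0.072 m and z of truffle5_center in the frame of bin between 0 and 0.1 m), for 0.3 s.
At the end, for the whole second after the job is handed in: Boxes upright, ends within 10 mm of the rail, ridges square to it within 0.1 rad, each centred within 10 mm on a ticket, no ticket skipped from the cheek; five truffles inside the bin; tray upright on the mat, centre within 30 mm of its centre; all released and at rest (all of step 2 and x of carton1 in the frame of rail between -0.05 and -0.03 m and angle between the x axis of each of carton1, carton2, carton3, carton4, carton5 and the x axis of rail, either way round below 0.1 rad and angle between each of carton1, carton2, carton3, carton4, carton5's own z axis and vertical below 0.1 rad and linear speed of each of carton1, carton2, carton3, carton4, carton5, tray below 0.02 m/s and (y of carton1 in the frame of rail between 0.17 and 0.19 m or y of carton1 in the frame of rail between 0.08 and 0.1 m or y of carton1 in the frame of rail between -0.01 and 0.01 m or y of carton1 in the frame of rail between -0.1 and -0.08 m or y of carton1 in the frame of rail between -0.19 and -0.17 m) and x of carton2 in the frame of rail between -0.05 and -0.03 m and (y of carton2 in the frame of rail between 0.17 and 0.19 m or y of carton2 in the frame of rail between 0.08 and 0.1 m or y of carton2 in the frame of rail between -0.01 and 0.01 m or y of carton2 in the frame of rail between -0.1 and -0.08 m or y of carton2 in the frame of rail between -0.19 and -0.17 m) and x of carton3 in the frame of rail between -0.05 and -0.03 m and (y of carton3 in the frame of rail between 0.17 and 0.19 m or y of carton3 in the frame of rail between 0.08 and 0.1 m or y of carton3 in the frame of rail between -0.01 and 0.01 m or y of carton3 in the frame of rail between -0.1 and -0.08 m or y of carton3 in the frame of rail between -0.19 and -0.17 m) and x of carton4 in the frame of rail between -0.05 and -0.03 m and (y of carton4 in the frame of rail between 0.17 and 0.19 m or y of carton4 in the frame of rail between 0.08 and 0.1 m or y of carton4 in the frame of rail between -0.01 and 0.01 m or y of carton4 in the frame of rail between -0.1 and -0.08 m or y of carton4 in the frame of rail between -0.19 and -0.17 m) and x of carton5 in the frame of rail between -0.05 and -0.03 m and (y of carton5 in the frame of rail between 0.17 and 0.19 m or y of carton5 in the frame of rail between 0.08 and 0.1 m or y of carton5 in the frame of rail between -0.01 and 0.01 m or y of carton5 in the frame of rail between -0.1 and -0.08 m or y of carton5 in the frame of rail between -0.19 and -0.17 m) and (y of carton1 in the frame of rail between 0.17 and 0.19 m or y of carton2 in the frame of rail between 0.17 and 0.19 m or y of carton3 in the frame of rail between 0.17 and 0.19 m or y of carton4 in the frame of rail between 0.17 and 0.19 m or y of carton5 in the frame of rail between 0.17 and 0.19 m) and (y of carton1 in the frame of rail between 0.08 and 0.1 m or y of carton2 in the frame of rail between 0.08 and 0.1 m or y of carton3 in the frame of rail between 0.08 and 0.1 m or y of carton4 in the frame of rail between 0.08 and 0.1 m or y of carton5 in the frame of rail between 0.08 and 0.1 m) and (y of carton1 in the frame of rail between -0.01 and 0.01 m or y of carton2 in the frame of rail between -0.01 and 0.01 m or y of carton3 in the frame of rail between -0.01 and 0.01 m or y of carton4 in the frame of rail between -0.01 and 0.01 m or y of carton5 in the frame of rail between -0.01 and 0.01 m) and ((y of carton1 in the frame of rail between -0.1 and -0.08 m or y of carton2 in the frame of rail between -0.1 and -0.08 m or y of carton3 in the frame of rail between -0.1 and -0.08 m or y of carton4 in the frame of rail between -0.1 and -0.08 m or y of carton5 in the frame of rail between -0.1 and -0.08 m) or y of each of carton1, carton2, carton3, carton4, carton5 in the frame of rail above -0.135 m) and horizontal distance between tray and mat below 0.03 m and angle between tray's own z axis and vertical below 0.08 rad and height (world z) of tray below 0.012 m); the robot touches nothing.
It fails at once if a box lifted more than 45 mm off the counter (height (world z) of any of carton1, carton2, carton3, carton4, carton5 above 0.045 m).
It fails at once if a bystander moved more than 40 mm or tipped over (distance of any of cup, jar, tin, sample_pack from where it was at the start of the episode above 0.04 m or angle between any of cup, jar, tin, sample_pack's own z axis and vertical above 0.5 rad).
Of carton1, carton2, carton3, carton4, carton5 only 3 to 5 are there at a start; the rules pass over those that are not, and their reading is None.
At some moment in a run one of carton1, carton2, carton3, carton4, carton5 may be knocked a few centimetres aside while the robot is not near it.
It also fails if it takes over 210 s, if anything falls off the work surface, if the arm or the gripper's body presses on something with over 40 N, if the wrist force passes 120 N, or if a joint passes its speed limit or range.

ROBOT

A 7-joint arm with a two-finger parallel gripper is mounted at the origin on the work surface. World frame = base frame: x ahead of the robot, y to its left, z up, the work surface at z = 0. Lengths are in m, angles in rad, forces in N, time in s.
With the tool pointing down it reaches from about 0.4 to 0.875 m from the base axis. Payload 19.3 kg.
Tool frame: the origin (TCP) lies at the centre of the arm's flange, where the gripper is bolted on; the fingertips stand 173 mm ahead of it and the grasp point (between the pads) lies 155 mm ahead of it; z points along the fingers, y is the line along which they close (so a half turn about z gives the same grasp; the last joint's range is limited). The gripper opens to 85 mm and grips with 20 to 120 N. Pads are 22 mm wide; open, the fingers measure 114 mm over their backs; the gripper's body (76 mm by 85 mm) begins 54 mm behind the grasp point. The pads swing forward as they close: fully open they stand 13 mm farther back than shut.
Start: joints at [-1.302, 0.521, -0.036, 1.599, 0.021, 1.021, -0.113], TCP at [0.208, 0.589, 0.405] pointing down, gripper open.
Joint ranges: [-2.91, 2.91], [-0.3, 2.13], [-1.5, 1.42], [0.17, 2.43], [-1.26, 4.41], [0.16, 1.93], [-2.52, 2.52]. Speed limits (rad/s): [1.89, 1.89, 2.39, 2.39, 3.01, 3.01, 3.01].

INTERFACE

Orientations are given as [roll, pitch, yaw] about the fixed x, y, z axes, in that order (R = Rz(yaw) Ry(pitch) Rx(roll)).
In Python, from plant import * gives the robot as it stands. The module is installed in compiled form; this text tells all that it offers.
- The arm moves only by the tool jog_arm, never from a script. Its argument "motion" is a list of rows, each a list of 7 numbers: the turn, a rotation vector about the world's x, y, z in units of pi rad (1.0 is pi rad), then the shift along the world's x, y, z in units of 6 cm (1.0 is 6 cm), then the opening, from 0 (shut) to 1 (fully open). In form: [[wx, wy, wz, x, y, z, fingers], ...]. A call has 1 to 8 rows; each row shifts and turns the commanded pose from where the row before left it; what a row does not reach is not made up. A row lasts 1/8 s, in which the tool goes at most 62.5 mm and 10.7 degrees, less where a joint would pass 70% of its speed; a pose out of reach is approached as far as the arm can. A call with a number of a shift or a turn outside -1 to 1 is refused whole. A call with a gripper value outside its range is refused whole. The fingers move at their own pace and stop on an object; "force" is the grip in N (left out, the last holds). Time passes only in rows, so rows that do not move let the fingers close. It gives the time, the measured TCP pose, the force, the opening and the grip force at its end, in the units of the state.
- read_state(): the state, without advancing time (a new reading comes with each control period).
- capture(name): name is "side" or "top"; returns a dict with "pixels" (400x640x3 uint8, red, green, blue), "fov_y" (degrees; the focal length in pixels is half the picture's height over the tangent of half this angle, whatever the lens; pixels are square), "cx", "cy" (the principal point, pixels), "R" (3x3) and "t" (3): a world point X has camera coordinates R X + t. Camera axes: x right, y down, z forward; pixel columns grow to the right and rows downward; lengths in m; the calibration is good to about 2 mm. A picture is of the moment at which its call begins. There is no depth.
- close_job(): hands the job in; it is judged then, once.
The state is a dict: "time": time; "joint_positions": joint angles; "joint_velocities": joint speeds; "effort": joint torques, N m; "tcp_pos": TCP position; "orientation": TCP orientation; "contact_force": force on the tool from outside, world axes, zero at the start; "wrist_torque": the same for the moment, N m; "opening": opening from 0.0 (shut) to 1.0 (fully open); "gripper_force": force on a finger pad.
Only numpy, scipy, OpenCV 4.12 (cv2) and the standard library are available. Lean on these libraries where they do the work, as an engineer would, in place of code of your own. Each camera call takes 0.05 s, during which the arm holds its last target. There are 200 camera calls.

## Working session

There is one attempt and no reset: what is moved stays moved. The work goes in short steps, Python scripts to look and compute and a tool call to move; the robot and the scene stay as the last step left them, time stands still between calls to the robot, and variables do not carry over. Pictures are saved under pics/ and viewed, at most 14 in all, crops included, and the job is handed in when it is done.

Besides the shell and the picture viewer there is one more tool, called after "Call:" in YAML: its name, and indented under it one key for each argument. jog_arm: Moves the arm, as the interface text tells. Shifts and turns lie within -1 to 1; 1 stands for 6 cm of shift or pi rad of turn. Its arguments: {"type":"object","properties":{"motion":{"type":"array"},"force":{"type":"number"}},"required":["motion"]}

```bash
mkdir -p pics
cat > h.py <<'E'
from plant import *
import numpy as np, cv2
def snap(n,f):
    c=capture(n); cv2.imwrite('pics/'+f+'.png',c['pixels'][:,:,::-1]); np.savez('pics/'+f+'.npz',**{k:np.array(v) for k,v in c.items()}); return c
def load(f): return dict(np.load('pics/'+f+'.npz'))
def foc(c): return 200/np.tan(np.radians(float(c['fov_y']))/2)
def proj(c,X):
    p=np.atleast_2d(X)@c['R'].T+c['t']; return p[:,:2]/p[:,2:]*foc(c)+[float(c['cx']),float(c['cy'])]
def ray(c,u):
    d=np.array([(u[0]-c['cx'])/foc(c),(u[1]-c['cy'])/foc(c),1.]); return -c['R'].T@c['t'], c['R'].T@d
def onz(c,u,z):
    o,d=ray(c,u); return o+d*(z-o[2])/d[2]
def tri(c1,u1,c2,u2):
    o1,d1=ray(c1,u1);o2,d2=ray(c2,u2)
    s=np.linalg.lstsq(np.c_[d1,-d2],o2-o1,rcond=None)[0]
    a=o1+d1*s[0];b=o2+d2*s[1]; return (a+b)/2,np.linalg.norm(a-b)
E
python3 -c "
from h import *
for n in('top','side'):
    c=snap(n,n+'0'); print(n,c['fov_y'],c['cx'],c['cy'],-c['R'].T@c['t'],c['R'].round(2).tolist())
print(read_state())"
```

```text
top 53.83757208838329 319.05048360483323 198.5550223812024 [ 0.40165246 -0.01686432  1.24155482] [[0.03, -1.0, 0.0], [-0.99, -0.03, -0.14], [0.14, 0.0, -0.99]]
side 54.345522238001095 321.53180355810713 194.49666587268035 [ 0.34960998 -0.63929897  0.76977691] [[0.95, -0.3, 0.0], [-0.22, -0.7, -0.68], [0.21, 0.64, -0.74]]
{'time': 0.1, 'joint_positions': array([-1.30216656,  0.52192543, -0.036363  ,  1.59992091,  0.02120721,
        1.02110432, -0.11279782]), 'joint_velocities': array([-0.00012027, -0.00118044, -0.00061006, -0.00330362,  0.00083659,
        0.0004399 ,  0.00067479]), 'effort': array([ 4.57809510e-03, -9.28482628e+01,  1.98494196e+00, -3.70534301e+01,
        1.82867248e-02,  5.33145139e-03,  5.83822884e-05]), 'tcp_pos': array([0.2077042 , 0.58935169, 0.40421164]), 'orientation': array([-3.14062138e+00,  5.58362046e-05,  2.80278819e+00]), 'contact_force': array([ 1.15093421, -0.2490188 , -0.14679198]), 'wrist_torque': array([ 0.00438935,  0.01039934, -0.00834677]), 'gripper_force': 0.0, 'opening': 1.0030313915551998}
```

View pics/top0.png

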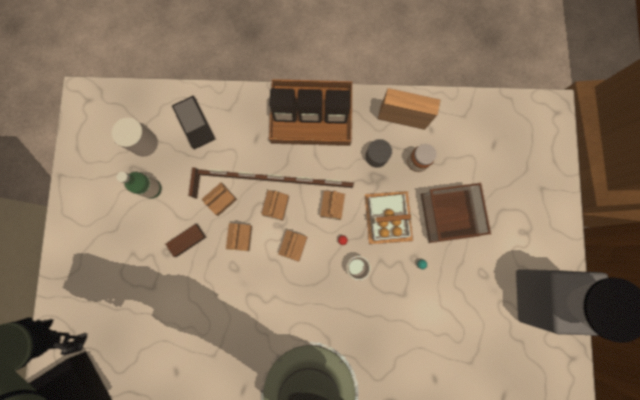

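View pics/side0.png

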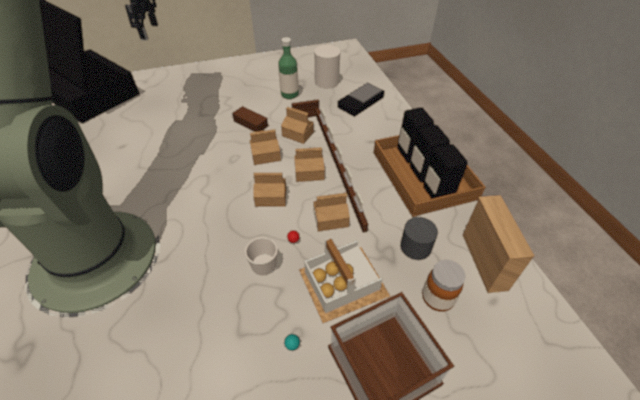

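The top view shows the rail with its cheek at about (195,183), running to (352,184). The five cartons are at (219,199), (275,204), (332,204), (239,236) and (293,244). The tray and mat are at (388,217), the bin at (455,212), and loose red (342,240) and turquoise (421,264) look-alikes lie outside the tray. The truffles meant are the five golden ones in the tray. Next I'll check enlarged crops.

```bash
python3 -c "
from h import *
a=cv2.imread('pics/top0.png')[160:280,180:340];cv2.imwrite('pics/ta.png',cv2.resize(a,None,fx=5,fy=5,interpolation=2)[:600,:800])
a=cv2.imread('pics/top0.png')[170:280,330:500]
a=cv2.resize(a,None,fx=4.5,fy=4.5,interpolation=2);cv2.imwrite('pics/tb.png',a[:600,:800])
a=cv2.imread('pics/side0.png')[90:240,225:395];cv2.imwrite('pics/sa.png',cv2.resize(a,None,fx=4,fy=4,interpolation=2))
"
```

```text
(no output)
```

View pics/ta.png

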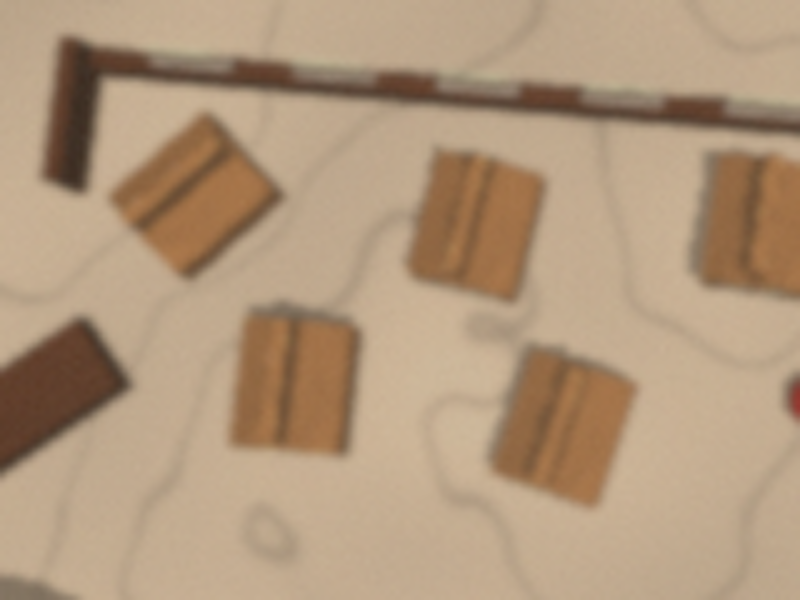

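View pics/tb.png

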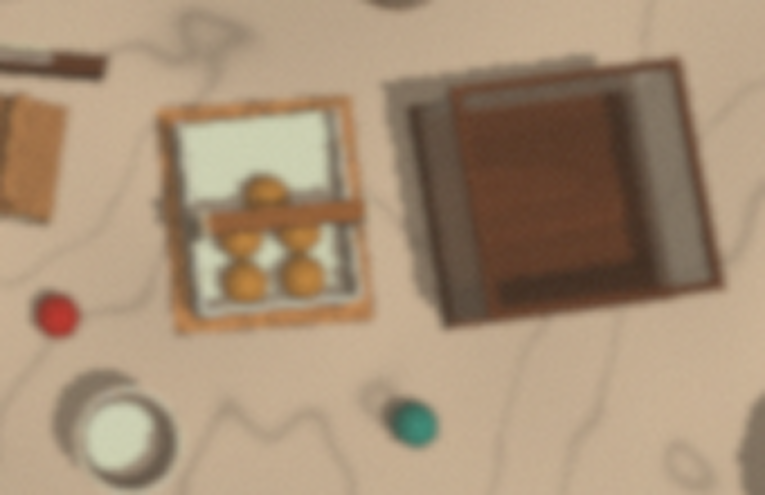

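View pics/sa.png

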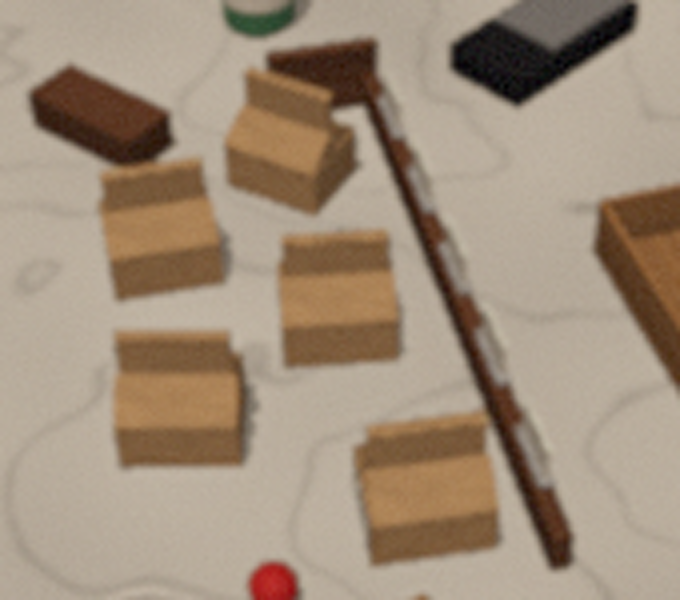

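The crops confirm it: five golden truffles sit in the tray, the mouth faces up in the image (+x), and the bar lies along y. Red and turquoise are outside the tray, so I'll leave them. Next I'll fit poses from both views: silhouettes for the cartons, points for the rail, tray and bin.

```bash
cat > fit.py <<'E'
from h import *
from scipy.optimize import least_squares, minimize
def mk(u,c): 
    f={'ta':(180,160,5),'tb':(330,170,4.5),'sa':(225,90,4)}[c]
    return [(u[0]+.5)/f[2]-.5+f[0],(u[1]+.5)/f[2]-.5+f[1]]
def place(p,L):
    c,s=np.cos(p[2]),np.sin(p[2]); L=np.atleast_2d(L).astype(float)
    return np.c_[p[0]+c*L[:,0]-s*L[:,1],p[1]+s*L[:,0]+c*L[:,1],L[:,2]]
def pose(obs,p0,loss='soft_l1'):
    f=lambda p:np.ravel([proj(c,place(p,L))[0]-u for c,u,L in obs])
    r=least_squares(f,p0,loss=loss); return r.x,f(r.x).reshape(-1,2)
bx=[[a,b,z] for a in(-.04,.04) for b in(-.033,.033) for z in(0,.042)]
B1=np.array(bx+[[a,b,.062] for a in(-.036,.036) for b in(-.005,.005)]);B2=np.array([[a,b,z] for a in(-.036,.036) for b in(-.005,.005) for z in(.06,.09)])
def kraft(c):
    h=cv2.cvtColor(c['pixels'],cv2.COLOR_RGB2HSV).astype(float)
    m=((h[...,1]>95)&(h[...,0]>7)&(h[...,0]<22)&(h[...,2]>75))
    return cv2.GaussianBlur(m.astype(np.float32),(3,3),0)
def cost(p,cs,ms,win=26):
    e=0
    for c,m in zip(cs,ms):
        u=proj(c,place(p,[0,0,.04]))[0]; x0,y0=int(u[0])-win,int(u[1])-win
        if x0<0 or y0<0 or x0+2*win>640 or y0+2*win>400:return 1e6
        S=8; im=np.zeros((2*win*S,2*win*S),np.uint8)
        for B in(B1,B2):
            q=(proj(c,place(p,B))-[x0-.5,y0-.5])*S
            cv2.fillConvexPoly(im,cv2.convexHull(q.astype(np.float32)).round().astype(np.int32),1)
        r=cv2.GaussianBlur(cv2.resize(im.astype(np.float32),(2*win,2*win),interpolation=cv2.INTER_AREA),(3,3),0)
        mm=m[y0:y0+2*win,x0:x0+2*win]; w=(cv2.dilate(r,np.ones((9,9)))>0.02)
        e+=float((((r-mm)**2)*w).sum())
    return e
def carton(p0,cs,ms):
    best=None
    for dy in (0,.25,-.25):
        q=np.array(p0)+[0,0,dy]
        r=minimize(cost,q,args=(cs,ms),method='Nelder-Mead',options=dict(initial_simplex=[q,q+[.01,0,0],q+[0,.01,0],q+[0,0,.2]],xatol=2e-4,fatol=.05))
        if best is None or r.fun<best.fun:best=r
    return best.x,best.fun
E
python3 - <<'E'
from fit import *
np.set_printoptions(precision=4,suppress=True)
t,s=load('top0'),load('side0')
z=lambda:0
rail,r=pose([(t,mk((85,192),'ta'),[-.076,.245,0]),(t,mk((105,78),'tb'),[0,-.245,0]),(s,mk((556,567),'sa'),[0,-.245,0]),(t,mk((100,76),'ta'),[0,.245,0]),(t,mk((400,100),'ta'),[0,.038,0])][:4],[.6,.15,0]);print('rail',rail,'\n',r)
for y in(.18,.09,0,-.09,-.18):print('ticket top px crop', ((proj(t,place(rail,[.007,y,.064]))[0]-[180,160])*5).round(), ((proj(s,place(rail,[.007,y,.064]))[0]-[225,90])*4).round())
print('rail end tri',tri(t,mk((105,78),'tb'),s,mk((556,567),'sa')))
mat,r=pose([(t,mk(u,'tb'),L) for u,L in [((158,110),[.08,.07,.004]),((350,96),[.08,-.07,.004]),((372,318),[-.08,-.07,.004]),((177,332),[-.08,.07,.004])]],[.5,-.2,0]);print('mat',mat,r.round(1).tolist())
mat2,r=pose([(t,mk(u,'tb'),L) for u,L in [((158,110),[.07,.08,.004]),((350,96),[.07,-.08,.004]),((372,318),[-.07,-.08,.004]),((177,332),[-.07,.08,.004])]],[.5,-.2,0]);print('mat2',mat2,r.round(1).tolist())
bn,r=pose([(t,mk(u,'tb'),L) for u,L in [((452,88),[.075,.075,.1]),((682,60),[.075,-.075,.1]),((722,288),[-.075,-.075,.1]),((412,105),[.075,.075,0]),((445,325),[-.075,.075,0])]]+
 [(s,u,L) for u,L in [((401,296),[.075,.075,.1]),((331,345),[-.075,.075,.1]),((451,364),[.075,-.075,.1])]],[.5,-.4,0]);print('bin',bn,r.round(1).tolist())
print('bin rim tri',tri(t,mk((452,88),'tb'),s,(401,296)))
cs=[t,s];ms=[kraft(t),kraft(s)]
cv2.imwrite('pics/m.png',np.vstack([m[90:300,180:420]*255 for m in ms]))
for u in[(219,199),(275,204),(332,204),(239,236),(293,244)]:
    X=onz(t,u,.05); print(u,X[:2],*carton([X[0],X[1],0 if u[0]!=219 else -.8],cs,ms))
E
```

```text
rail [ 0.6371  0.127  -0.0504] 
 [[ 0.2449  0.0716]
 [-1.0001 -0.4609]
 [-0.2378  0.5027]
 [ 0.1462 -0.0634]]
ticket top px crop [175.  49.] [390.  83.]
ticket top px crop [321.  61.] [421. 154.]
ticket top px crop [468.  72.] [456. 233.]
ticket top px crop [615.  83.] [495. 321.]
ticket top px crop [763.  95.] [539. 420.]
rail end tri (array([ 0.6229, -0.1205,  0.0062]), np.float64(0.0014131840100186826))
mat [ 0.5298 -0.2336  0.0974] [[-0.7, -0.6], [0.4, -0.5], [0.8, 0.5], [-0.5, 0.5]]
mat2 [ 0.5293 -0.2338  0.1171] [[-3.9, 3.4], [3.5, 2.1], [4.1, -3.3], [-3.4, -1.8]]
bin [ 0.5418 -0.4259  0.1613] [[0.2, 0.5], [-0.7, 0.0], [0.3, -0.1], [0.3, 1.9], [1.1, -0.1], [-0.2, -3.6], [-0.3, -18.3], [1.4, 1.5]]
bin rim tri (array([ 0.6062, -0.3421,  0.0888]), np.float64(0.001992929438451071))
(219, 199) [0.5656 0.2919] [ 0.5704  0.3009 -0.7817] 59.452178955078125
(275, 204) [0.555  0.1202] [ 0.5557  0.1235 -0.2162] 43.59511184692383
(332, 204) [ 0.5598 -0.0536] [ 0.5613 -0.0543 -0.1679] 88.7554817199707
(239, 236) [0.4548 0.2244] [ 0.4537  0.2317 -0.0758] 37.258134841918945
(293, 244) [0.4353 0.0608] [ 0.4324  0.0646 -0.2692] 44.67061233520508[ WARN:0@0.435] global loadsave.cpp:1063 imwrite_ Unsupported depth image for selected encoder is fallbacked to CV_8U.
```

```bash
cat > ov.py <<'E'
from fit import *
def boxL(x0,x1,y0,y1,z0,z1):
    P=np.array([[x,y,z] for x in(x0,x1) for y in(y0,y1) for z in(z0,z1)])
    return [(P[i],P[j]) for i in range(8) for j in range(i) if (P[i]!=P[j]).sum()==1]
RAIL=boxL(0,.014,-.245,.245,0,.034)+boxL(-.076,.014,.245,.257,0,.06)+[(np.array([.007,y-.0,.034]),np.array([.007,y,.064])) for y in(.18,.09,0,-.09,-.18)]
CART=boxL(-.04,.04,-.033,.033,0,.042)+boxL(-.036,.036,-.005,.005,.062,.09)
MAT=boxL(-.08,.08,-.07,.07,0,.004);BIN=boxL(-.075,.075,-.075,.075,0,.1)
TRAY=boxL(-.065,.065,-.055,.055,0,.046)+boxL(-.017,-.003,-.055,.055,.07,.096)
def over(f,items,roi,sc,out=None):
    c=load(f);x,y,w,h=roi
    im=cv2.resize(c['pixels'][y:y+h,x:x+w,::-1],None,fx=sc,fy=sc,interpolation=2)
    for p,E,col in items:
        for a,b in E:
            q=(proj(c,np.r_[place(p,a)+[0,0,p[3] if len(p)>3 else 0],place(p,b)+[0,0,p[3] if len(p)>3 else 0]])-[x-.5,y-.5])*sc-.5
            cv2.line(im,*[tuple((int(v[0]*8),int(v[1]*8))) for v in q],col,1,cv2.LINE_AA,3)
    return im
E
python3 - <<'E'
from ov import *
C=[[.5704,.3009,-.7817],[.5557,.1235,-.2162],[.5613,-.0543,-.1679],[.4537,.2317,-.0758],[.4324,.0646,-.2692]]
it=[([.6371,.127,-.0504],RAIL,(255,0,0))]+[(c,CART,(0,255,0)) for c in C]+[([.5298,-.2336,.0974],MAT,(0,255,255)),([.5298,-.2336,.0974,.004],TRAY,(255,0,255)),([.5418,-.4259,.1613],BIN,(255,255,0))]
cv2.imwrite('pics/o1.png',over('top0',it,(185,160,310,110),2.58)[:300])
a=over('top0',it,(185,160,200,100),4);b=over('side0',it,(240,90,200,50+10),4)
cv2.imwrite('pics/o1.png',np.vstack([over('top0',it,(185,160,200,75),4),over('top0',it,(330,170,200,75),4)]))
cv2.imwrite('pics/o2.png',over('side0',it,(230,95,240,295),2.03))
E
```

```text
(no output)
```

View pics/o1.png

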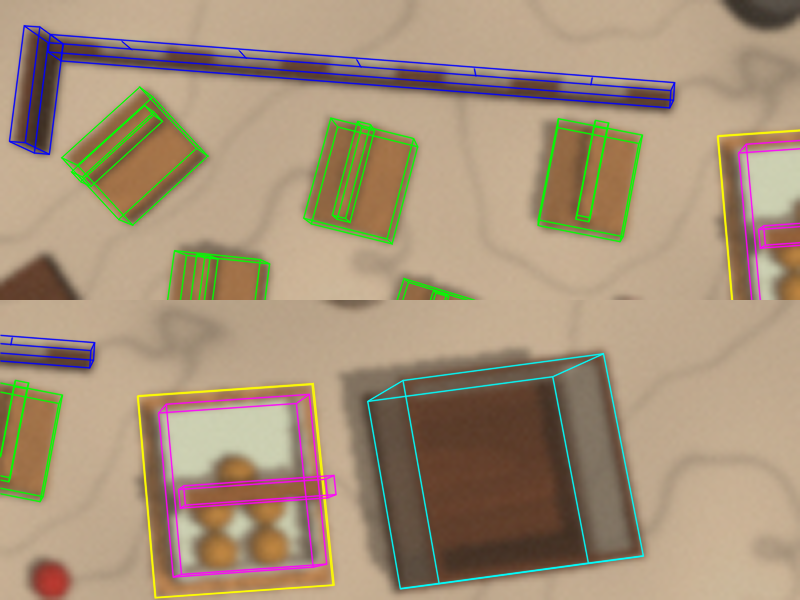

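View pics/o2.png

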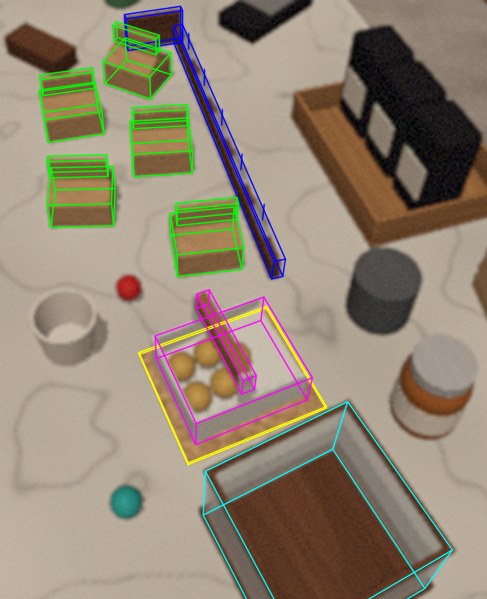

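The overlays fit the rail, cartons, mat, tray and bin to within about 1 px in both views; the ticket gaps suggest the rail centre y is about 0.125. Next I'll approach the tray bar.

Call:
jog_arm:
  motion:
    - [0,0,-0.05,0.45,-0.7,0,0.6]
    - [0,0,-0.05,0.45,-0.7,0,0.6]
    - [0,0,-0.05,0.45,-0.7,0,0.6]
    - [0,0,-0.05,0.45,-0.7,0,0.6]
    - [0,0,-0.05,0.45,-0.7,0,0.6]
    - [0,0,-0.05,0.45,-0.7,0,0.6]
    - [0,0,-0.05,0.45,-0.7,0,0.6]
    - [0,0,0,0.45,-0.7,0,0.6]

```text
time: 1.1
tcp_pos: [0.4243, 0.2521, 0.4046]
orientation: [-3.141, 0.0, 1.701]
contact_force: [1.1, -0.7, 0.5]
opening: 0.6
gripper_force: 0.0
```

Call:
jog_arm:
  motion:
    - [0,0,0,0.2,-0.9,0,0.6]
    - [0,0,0,0.2,-0.9,0,0.6]
    - [0,0,0,0.2,-0.9,0,0.6]
    - [0,0,0,0.2,-0.9,0,0.6]
    - [0,0,0,0.2,-0.9,0,0.6]
    - [0,0,0,0.2,-0.9,0,0.6]
    - [0,0,0,0.2,-0.9,0,0.6]
    - [0,0,0,0.2,-0.9,0,0.6]

```text
time: 2.1
tcp_pos: [0.5199, -0.1802, 0.4046]
orientation: [-3.141, -0.0, 1.704]
contact_force: [0.9, 0.8, -0.6]
opening: 0.598
gripper_force: 0.0
```

Call:
jog_arm:
  motion:
    - [0,0,0,0,-0.5,-0.4,0.6]
    - [0,0,0,0,-0.43,-0.4,0.6]
    - [0,0,0,0,0,0,0.6]

```text
time: 2.48
tcp_pos: [0.5189, -0.2359, 0.355]
orientation: [-3.138, -0.0, 1.7]
contact_force: [-0.1, 0.1, 0.1]
opening: 0.601
gripper_force: 0.0
```

Call:
jog_arm:
  motion:
    - [0,0,-0.01,0.02,0.02,-0.5,0.6]
    - [0,0,0,0,0,-0.5,0.6]
    - [0,0,0,0,0,-0.5,0.6]
    - [0,0,0,0,0,-0.38,0.6]
    - [0,0,0,0,0,0,0]
    - [0,0,0,0,0,0,0]
    - [0,0,0,0,0,0,0]
    - [0,0,0,0,0,0,0]
  force: 60

```text
time: 3.48
tcp_pos: [0.5213, -0.2331, 0.2451]
orientation: [3.14, 0.0, 1.672]
contact_force: [-2.3, 1.2, 9.1]
opening: 0.149
gripper_force: 60.8
```

Run:
```python
from ov import *
st=read_state();print(st['tcp_pos'],st['opening'],st['gripper_force'],st['orientation'],st['joint_positions'])
snap('side','s1');snap('top','t1')
C=[]
it=[([.5298,-.2336,.0974,.004],TRAY,(255,0,255))]
cv2.imwrite('pics/o3.png',np.hstack([over('side0',it,(290,220,100,110),4),over('s1',it,(290,220,100,110),4)]))
```

```text
[ 0.52126344 -0.23305923  0.24514142] 0.1487395093794626 60.83027780056 [3.14005379e+00 2.86657111e-04 1.67198456e+00] [ 0.08038971  0.68721263  0.33928846  1.87738011 -0.36406134  0.63611025
  0.74502192]
```

View pics/o3.png

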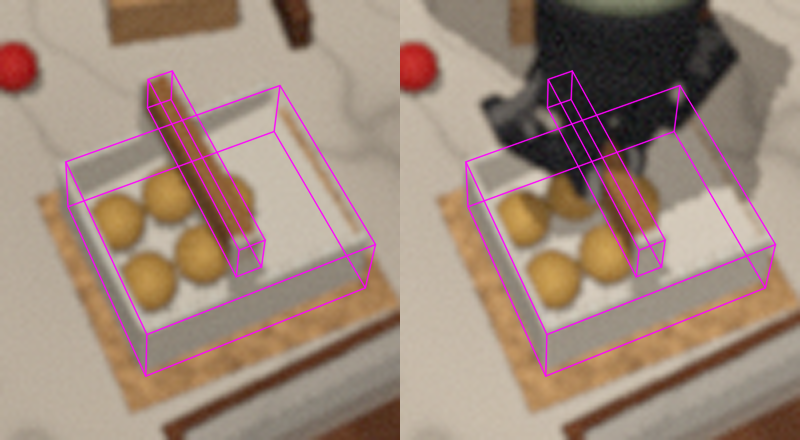

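The bar is gripped (opening 0.149, about 13 mm; grip 61 N) and the truffles are unmoved. Next I'll lift, then carry while turning the mouth to about 30° yaw over the bin.

Call:
jog_arm:
  motion:
    - [0,0,0,0,0,0.2,0]
    - [0,0,0,0,0,0.35,0]
    - [0,0,0,0,0,0.45,0]
    - [0,0,0,0,0,0.45,0]
    - [0,0,0,0,0,0.45,0]
    - [0,0,0,0,0,0.3,0]
    - [0,0,0,0,0,0.15,0]
    - [0,0,0,0,0,0,0]
  force: 90

```text
time: 4.58
tcp_pos: [0.5209, -0.2331, 0.3854]
orientation: [3.141, 0.0, 1.672]
contact_force: [-0.3, 0.4, -4.3]
opening: 0.148
gripper_force: 87.8
```

Call:
jog_arm:
  motion:
    - [0,0,0.005,-0.04,-0.15,0,0]
    - [0,0,0.011,-0.08,-0.3,0,0]
    - [0,0,0.013,-0.11,-0.4,0,0]
    - [0,0,0.013,-0.11,-0.4,0,0]
    - [0,0,0.013,-0.11,-0.4,0,0]
    - [0,0,0.013,-0.11,-0.4,0,0]
    - [0,0,0.013,-0.11,-0.4,0,0]
    - [0,0,0.013,-0.11,-0.4,0,0]

```text
time: 5.58
tcp_pos: [0.4733, -0.4055, 0.384]
orientation: [-3.141, -0.001, 1.969]
contact_force: [0.6, 0.2, -3.9]
opening: 0.149
gripper_force: 87.8
```

Call:
jog_arm:
  motion:
    - [0,0,0.013,-0.11,-0.4,0,0]
    - [0,0,0.013,-0.11,-0.4,0,0]
    - [0,0,0.01,-0.06,-0.25,0,0]
    - [0,0,0.005,-0.04,-0.15,0,0]
    - [0,0,0,0,0,0,0]

```text
time: 6.2
tcp_pos: [0.4544, -0.4767, 0.3843]
orientation: [-3.141, -0.001, 2.095]
contact_force: [0.8, 0.3, -4.4]
opening: 0.148
gripper_force: 87.8
```

Run:
```python
from ov import *
st=read_state();print(st['tcp_pos'],st['opening'],st['orientation'],st['joint_positions'].round(2))
snap('top','t2');snap('side','s2')
it=[([.5418,-.4259,.1613],BIN,(255,255,0))]
cv2.imwrite('pics/o4.png',np.hstack([over('t2',it,(380,150,130,140),3),over('s2',it,(300,180,130,140),3)]))
psi=st['orientation'][2]-np.pi/2;d=np.array([np.cos(psi),np.sin(psi)])
m0=st['tcp_pos'][:2]+.075*d;m1=np.array([.542,-.426])-.025*d;print('mouth',m0,'want',m1,'axis',-d[1],d[0])
prev=np.r_[st['tcp_pos']];n=0
T=[5,10,12.5,15,17.5,20,22.5,25,30,35,40,45,50,55]
for i,th in enumerate(T):
    t=np.radians(th);g=np.array([.075*np.cos(t)-.054*np.sin(t)-.158*np.sin(t),-.075*np.sin(t)-.054*np.cos(t)-.158*np.cos(t)])
    f=min(1,th/20);mz=st['tcp_pos'][2]-.212;mzt=mz+(.137-mz)*min(1,th/40)
    p=np.r_[m0+(m1-m0)*f-g[0]*d,mzt-g[1]];print(th,((p-prev)/.06).round(2));prev=p
```

```text
[ 0.45439106 -0.47669654  0.38431415] 0.14786874266464067 [-3.14109755e+00 -6.78153236e-04  2.09483339e+00] [ 0.51  0.62  0.34  1.54 -0.23  1.02  1.43]
mouth [ 0.51932653 -0.43916808] want [ 0.52035485 -0.43850949] axis -0.500379517652421 0.8658061782604295
5 [0.28 0.16 0.02]
10 [ 0.28  0.16 -0.01]
12.5 [ 0.14  0.08 -0.01]
15 [ 0.14  0.08 -0.02]
17.5 [ 0.14  0.08 -0.03]
20 [ 0.14  0.08 -0.03]
22.5 [ 0.14  0.08 -0.04]
25 [ 0.14  0.08 -0.05]
30 [ 0.28  0.16 -0.12]
35 [ 0.28  0.16 -0.15]
40 [ 0.27  0.16 -0.17]
45 [ 0.26  0.15 -0.13]
50 [ 0.25  0.14 -0.15]
55 [ 0.24  0.14 -0.18]
```

View pics/o4.png

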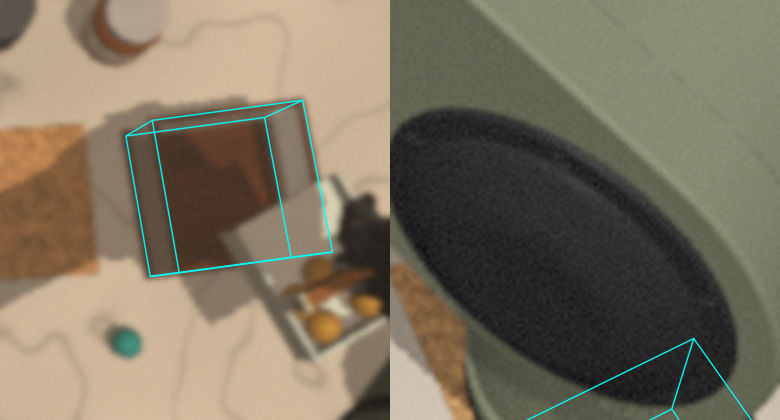

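The tray is level over the bin's near edge with all truffles aboard. Now the tip, turning about the mouth.

Call:
jog_arm:
  motion:
    - [-0.0139,0.0241,0,0.28,0.16,0.02,0]
    - [-0.0139,0.0241,0,0.28,0.16,-0.01,0]
    - [-0.007,0.012,0,0.14,0.08,-0.01,0]
    - [-0.007,0.012,0,0.14,0.08,-0.02,0]
    - [-0.007,0.012,0,0.14,0.08,-0.03,0]
    - [-0.007,0.012,0,0.14,0.08,-0.03,0]
    - [-0.007,0.012,0,0.14,0.08,-0.04,0]
    - [-0.007,0.012,0,0.14,0.08,-0.05,0]

```text
time: 7.3
tcp_pos: [0.5395, -0.4279, 0.3746]
orientation: [-2.702, 0.001, 2.096]
contact_force: [0.4, -0.2, -2.0]
opening: 0.148
gripper_force: 88.3
```

Call:
jog_arm:
  motion:
    - [0,0,0,0,0,0,0]
    - [-0.0139,0.0241,0,0.28,0.16,-0.12,0]
    - [-0.0139,0.0241,0,0.28,0.16,-0.15,0]
    - [-0.0139,0.0241,0,0.27,0.16,-0.17,0]
    - [-0.0139,0.0241,0,0.26,0.15,-0.13,0]
    - [-0.0139,0.0241,0,0.25,0.14,-0.15,0]
    - [-0.0139,0.0241,0,0.24,0.14,-0.18,0]
    - [0,0,0,0,0,0,0]

```text
time: 8.3
tcp_pos: [0.6345, -0.3726, 0.3189]
orientation: [-2.18, -0.002, 2.098]
contact_force: [-1.1, -0.1, -3.5]
opening: 0.147
gripper_force: 88.6
```

Call:
jog_arm:
  motion:
    - [0,0,0,0,0,0,0]
    - [0,0,0,0,0,0,0]
    - [0,0,0,0,0,0,0]
    - [0,0,0,0,0,0,0]

```text
time: 8.8
tcp_pos: [0.6335, -0.3738, 0.3211]
orientation: [-2.181, -0.0, 2.095]
contact_force: [1.0, 1.2, -2.7]
opening: 0.148
gripper_force: 88.6
```

Run:
```python
from ov import *
st=read_state();print(st['tcp_pos'],st['opening'],st['orientation'],st['joint_positions'].round(2),st['contact_force'])
snap('top','t3');snap('side','s3')
cv2.imwrite('pics/o5.png',np.hstack([over('t3',[],(380,150,130,140),3),over('s3',[],(300,180,130,140),3)]))
```

```text
[ 0.63352732 -0.37377485  0.32110031] 0.1477923777783043 [-2.18124380e+00 -2.87572176e-04  2.09543121e+00] [0.04 1.07 0.64 1.14 0.26 1.58 1.  ] [ 0.96322635  1.24638997 -2.73496568]
```

View pics/o5.png

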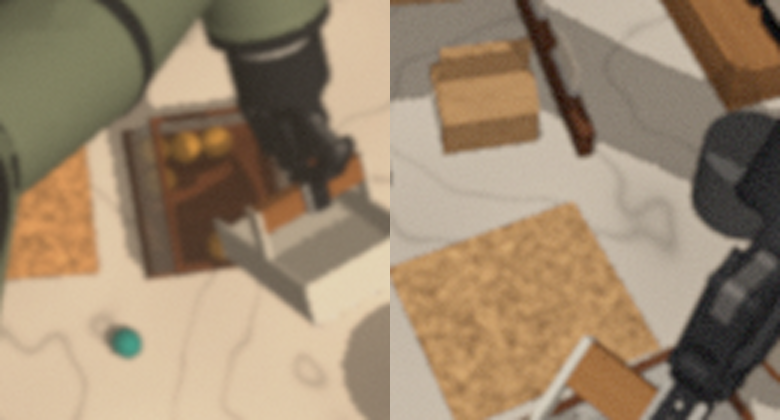

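At least four golden truffles show in the bin. I'll reverse the tip, then carry the tray back over the mat.

Call:
jog_arm:
  motion:
    - [0.0139,-0.0241,0,-0.24,-0.14,0.15,0]
    - [0.0139,-0.0241,0,-0.25,-0.14,0.15,0]
    - [0.0139,-0.0241,0,-0.26,-0.15,0.13,0]
    - [0.0139,-0.0241,0,-0.27,-0.16,0.17,0]
    - [0.0139,-0.0241,0,-0.28,-0.16,0.15,0]
    - [0.0139,-0.0241,0,-0.28,-0.16,0.12,0]
    - [0.0139,-0.0241,0,-0.28,-0.16,0.09,0]
    - [0.0139,-0.0241,0,-0.28,-0.16,0.06,0]

```text
time: 9.9
tcp_pos: [0.5046, -0.4476, 0.3823]
orientation: [-2.882, 0.001, 2.096]
contact_force: [0.6, -0.7, -2.7]
opening: 0.144
gripper_force: 88.4
```

Call:
jog_arm:
  motion:
    - [0.0139,-0.0241,0,-0.28,-0.16,0.03,0]
    - [0.0139,-0.0241,0,-0.28,-0.16,0.01,0]
    - [0.0139,-0.0241,0,-0.28,-0.16,0,0]
    - [0,0,-0.02,0.15,0.5,0,0]
    - [0,0,-0.025,0.19,0.7,0,0]
    - [0,0,-0.025,0.19,0.7,0,0]
    - [0,0,-0.025,0.19,0.7,0,0]
    - [0,0,-0.025,0.19,0.7,0,0]

```text
time: 10.9
tcp_pos: [0.5095, -0.2769, 0.3844]
orientation: [-3.142, 0.001, 1.716]
contact_force: [0.8, 0.4, -3.0]
opening: 0.149
gripper_force: 88.6
```

Call:
jog_arm:
  motion:
    - [0,0,-0.015,0.15,0.5,0,0]
    - [0,0,0,0.05,0.2,0,0]
    - [0,0,0,0,0,0,0]

```text
time: 11.28
tcp_pos: [0.5215, -0.2361, 0.3844]
orientation: [3.141, 0.001, 1.673]
contact_force: [-0.1, 0.1, -2.2]
opening: 0.15
gripper_force: 88.5
```

Run:
```python
from ov import *
st=read_state();print(st['tcp_pos'],st['opening'],st['orientation'],st['contact_force'])
snap('top','t4');snap('side','s4')
cv2.imwrite('pics/o6.png',np.hstack([over('t4',[],(180,150,330,140),2.4)[:, :],])if 0 else np.vstack([over('t4',[],(180,155,320,110),2.5),over('s4',[],(230,90,320,120),2.5)]))
t3,t4=load('t3'),load('t4')
for n,c in(('t3',t3),('t4',t4)):
    h=cv2.cvtColor(c['pixels'],cv2.COLOR_RGB2HSV);m=((h[...,1]>150)&(h[...,0]>12)&(h[...,0]<24)&(h[...,2]>90)).astype(np.uint8)
    k=cv2.connectedComponentsWithStats(m);print(n,[(k[3][i].round(1).tolist(),int(k[2][i,4])) for i in range(1,k[0]) if k[2][i,4]>8])
```

```text
[ 0.52149087 -0.23608928  0.3843744 ] 0.15049486355979363 [3.14147525e+00 1.47251547e-03 1.67294181e+00] [-0.11930382  0.09572752 -2.24139339]
t3 [([311.6, 88.1], 209), ([310.8, 131.6], 1377), ([599.6, 144.3], 10), ([595.7, 173.9], 10), ([625.4, 196.8], 205), ([445.4, 197.8], 184), ([599.3, 195.9], 27), ([495.2, 208.9], 40), ([436.2, 209.1], 19), ([633.0, 213.8], 66), ([619.1, 214.0], 63), ([474.1, 219.2], 87)]
t4 [([306.5, 88.4], 165), ([333.0, 87.8], 13), ([342.1, 87.9], 17), ([590.8, 97.7], 21), ([593.5, 103.5], 11), ([595.8, 116.9], 16), ([310.1, 131.4], 1295), ([597.4, 129.6], 20), ([595.6, 137.6], 29), ([596.7, 147.0], 10), ([599.9, 165.4], 80), ([597.3, 178.2], 32), ([603.8, 181.5], 17), ([601.7, 189.6], 40), ([620.8, 197.4], 338), ([624.3, 214.4], 192)]
```

View pics/o6.png

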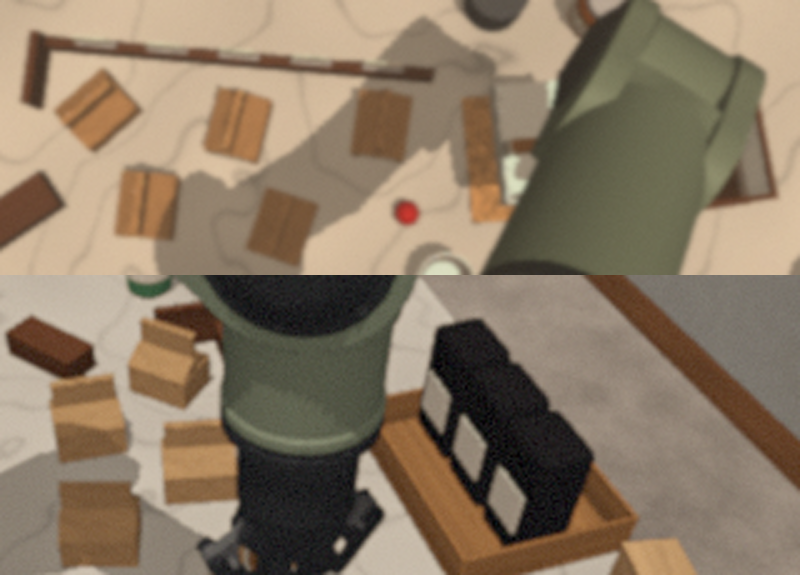

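The tray goes down on the mat.

Call:
jog_arm:
  motion:
    - [0,0,0,0,0.05,-0.5,0]
    - [0,0,0,0,0,-0.5,0]
    - [0,0,0,0,0,-0.5,0]
    - [0,0,0,0,0,-0.4,0]
    - [0,0,0,0,0,-0.25,0]
    - [0,0,0,0,0,-0.12,0]
    - [0,0,0,0,0,-0.05,0]
    - [0,0,0,0,0,0,0]

```text
time: 12.38
tcp_pos: [0.5217, -0.2334, 0.2456]
orientation: [3.141, 0.002, 1.671]
contact_force: [0.3, 0.2, -2.7]
opening: 0.145
gripper_force: 88.7
```

Call:
jog_arm:
  motion:
    - [0,0,0,0,0,0,0.6]
    - [0,0,0,0,0,0,0.6]
    - [0,0,0,0,0,0,0.6]
    - [0,0,0,0,0,0.2,0.6]
    - [0,0,0,0,0,0.5,0.6]
    - [0,0,0,0,0,0.6,0.6]
    - [0,0,0,0,0,0.6,0.6]
    - [0,0,0,0,0,0,0.4]
  force: 30

```text
time: 13.38
tcp_pos: [0.5219, -0.2335, 0.3623]
orientation: [3.137, 0.003, 1.671]
contact_force: [-0.2, 0.4, -0.3]
opening: 0.406
gripper_force: 0.0
```

Call:
jog_arm:
  motion:
    - [0,0,0,0,0.8,0,0.4]
    - [0,0,0,0,0.8,0,0.4]
    - [0,0,0,0,0.8,0,0.4]
    - [0,0,0,0,0.8,0,0.4]
    - [0,0,0,0,0.8,0,0.4]
    - [0,0,0,0,0.8,0,0.4]
    - [0,0,0,0,0.8,0,0.4]
    - [0,0,0,0,0.8,0,0.4]

```text
time: 14.38
tcp_pos: [0.5212, 0.1524, 0.359]
orientation: [3.142, 0.001, 1.671]
contact_force: [0.3, -0.4, 1.0]
opening: 0.397
gripper_force: 0.0
```

Run:
```python
from ov import *
st=read_state();print(st['tcp_pos'],st['opening'],st['orientation'],st['contact_force'])
snap('top','t5');snap('side','s5')
it=[([.5298,-.2336,.0974],MAT,(0,255,255)),([.5298,-.2336,.0974,.004],TRAY,(255,0,255)),([.5418,-.4259,.1613],BIN,(255,255,0))]
cv2.imwrite('pics/o7.png',np.hstack([over('t5',[],(360,170,135,90),3),over('s5',it,(290,220,130,90*1),3)]))
cs=[load('s5')];t=load('s5')
```

```text
[0.52119438 0.15241819 0.35904004] 0.39710136633656506 [3.14150822e+00 1.26515046e-03 1.67135020e+00] [ 0.27872184 -0.35471085  0.96571599]
```

View pics/o7.png

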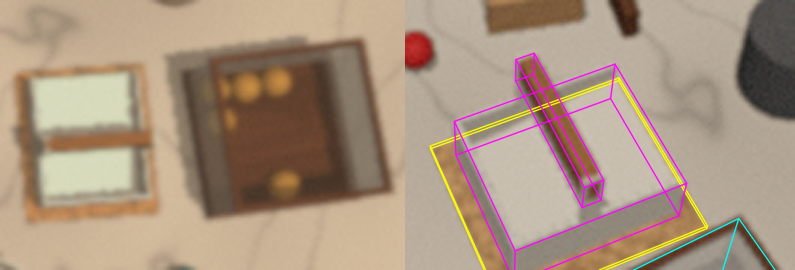

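All five truffles are in the bin (crop px (225,85), (248,85), (278,80), (230,118), (285,185)). The tray is empty and standing on its mat. Now carton1, into the slot beside the cheek.

Call:
jog_arm:
  motion:
    - [0,0,0.044,0.16,0.5,0,0.4]
    - [0,0,0.044,0.16,0.5,0,0.4]
    - [0,0,0.044,0.16,0.5,0,0.4]
    - [0,0,0.044,0.16,0.5,0,0.4]
    - [0,0,0.043,0.18,0.48,-0.3,0.4]
    - [0,0,0,0,0,-0.5,0.4]
    - [0,0,0,0,0,-0.5,0.4]
    - [0,0,0,0,0,-0.4,0.4]
  force: 30

```text
time: 15.48
tcp_pos: [0.5706, 0.2991, 0.2556]
orientation: [-3.14, 0.001, 2.359]
contact_force: [0.6, 0.7, -0.5]
opening: 0.396
gripper_force: 0.0
```

Call:
jog_arm:
  motion:
    - [0,0,0,0,0,-0.26,0.4]
    - [0,0,0,0,0,0,0.4]
    - [0,0,0,0,0,0,0]
    - [0,0,0,0,0,0,0]
    - [0,0,0,0,0,0,0]
    - [0,0,0,0,0,0,0]

```text
time: 16.23
tcp_pos: [0.5708, 0.2997, 0.242]
orientation: [3.141, 0.001, 2.359]
contact_force: [-2.9, -0.8, 6.6]
opening: 0.107
gripper_force: 37.0
```

Run:
```python
from ov import *
st=read_state();print(st['tcp_pos'],st['opening'],st['orientation'],st['contact_force'],st['gripper_force'])
R=[.637,.125,-.0504]
for y in(.18,.09,0,-.09,-.18):print(y,place(R,[-.04,y,0]))
```

```text
[0.57081274 0.29970788 0.2420191 ] 0.10652384289672623 [3.14074615e+00 1.27823634e-03 2.35940329e+00] [-2.85814382 -0.76663657  6.56496987] 36.96846663951874
0.18 [[0.60611895 0.30678658 0.        ]]
0.09 [[0.60158487 0.21690086 0.        ]]
0 [[0.59705079 0.12701515 0.        ]]
-0.09 [[0.59251671 0.03712943 0.        ]]
-0.18 [[ 0.58798263 -0.05275629  0.        ]]
```

Gripped the ridge (9 mm). Next I'll turn it square to the rail and slide it in, slightly past flush.

Call:
jog_arm:
  motion:
    - [0,0,0.047,0,0.02,0.03,0]
    - [0,0,0.047,0,0.02,0,0]
    - [0,0,0.047,0,0.02,0,0]
    - [0,0,0.046,0,0.03,0,0]
    - [0,0,0.046,0.15,0.03,0,0]
    - [0,0,0,0.25,0,0,0]
    - [0,0,0,0.15,0,0,0]
    - [0,0,0,0.03,0,0,0]

```text
time: 17.23
tcp_pos: [0.6053, 0.3068, 0.2429]
orientation: [-3.141, -0.0, 3.091]
contact_force: [-6.0, -0.6, 0.8]
opening: 0.107
gripper_force: 36.3
```

Call:
jog_arm:
  motion:
    - [0,0,0,0.04,0,0,0]
    - [0,0,0,0.03,0,0,0]
    - [0,0,0,0,0,0,0]

```text
time: 17.6
tcp_pos: [0.6076, 0.3072, 0.2432]
orientation: [-3.14, -0.004, 3.092]
contact_force: [-18.5, -3.6, 12.4]
opening: 0.111
gripper_force: 38.2
```

Call:
jog_arm:
  motion:
    - [0,0,0,0,0,0,0.35]
    - [0,0,0,0,0,0,0.35]
    - [0,0,0,0,0,0.1,0.35]
    - [0,0,0,0,0,0.5,0.35]
    - [0,0,0,0,0,0.5,0.35]
    - [0,0,0,0,0,0,0.35]

```text
time: 18.35
tcp_pos: [0.6104, 0.3071, 0.3122]
orientation: [3.139, 0.005, 3.091]
contact_force: [0.1, 0.1, -0.5]
opening: 0.351
gripper_force: 0.0
```

```bash
cat > chk.py <<'E'
import sys
from ov import *
np.set_printoptions(precision=4,suppress=True)
R=[.637,.125,-.0504]
f=sys.argv[1];t,s=snap('top','t'+f),snap('side','s'+f);mt,ms=kraft(t),kraft(s)
st=read_state();print(st['time'],st['tcp_pos'],st['orientation'],st['opening'],st['contact_force'])
for a in sys.argv[2:]:
    p=eval(a)
    for n,cs,m in(('both',[t,s],[mt,ms]),('top',[t],[mt]),('side',[s],[ms])):
        q,e=carton(p,cs,m); c=np.cos(R[2]);sn=np.sin(R[2]);d=q[:2]-R[:2]
        print(a,n,'cost there %.0f'%cost(p,cs,m),'fit',q,'%.0f'%e,'rail',[round(c*d[0]+sn*d[1],4),round(-sn*d[0]+c*d[1],4),round(q[2]-R[2],3)])
E
python3 chk.py 6 .606,.307,-.05 .5557,.1235,-.216 .5613,-.0543,-.168 .4537,.2317,-.076 .4324,.0646,-.269
```

```text
18.45 [0.6097 0.3068 0.3095] [3.141  0.0017 3.0913] 0.3527212136092923 [ 0.3705 -0.0435  0.3116]
.606,.307,-.05 both cost there 193 fit [ 0.6058  0.3081 -0.0692] 186 rail [np.float64(-0.0404), np.float64(0.1813), np.float64(-0.019)]
.606,.307,-.05 top cost there 150 fit [ 0.606   0.3071 -0.037 ] 146 rail [np.float64(-0.0401), np.float64(0.1803), np.float64(0.013)]
.606,.307,-.05 side cost there 43 fit [ 0.606   0.3089 -0.1104] 38 rail [np.float64(-0.0402), np.float64(0.1821), np.float64(-0.06)]
.5557,.1235,-.216 both cost there 44 fit [ 0.5564  0.1239 -0.2172] 42 rail [np.float64(-0.0805), np.float64(-0.0052), np.float64(-0.167)]
.5557,.1235,-.216 top cost there 10 fit [ 0.5567  0.1239 -0.2009] 8 rail [np.float64(-0.0801), np.float64(-0.0052), np.float64(-0.15)]
.5557,.1235,-.216 side cost there 33 fit [ 0.5554  0.1228 -0.2106] 32 rail [np.float64(-0.0813), np.float64(-0.0063), np.float64(-0.16)]
.5613,-.0543,-.168 both cost there 84 fit [ 0.5614 -0.0544 -0.1563] 84 rail [np.float64(-0.0665), np.float64(-0.183), np.float64(-0.106)]
.5613,-.0543,-.168 top cost there 14 fit [ 0.5613 -0
[... 342 characters left out ...]
p.float64(-0.019)]
.4537,.2317,-.076 top cost there 8 fit [ 0.454   0.2317 -0.0549] 7 rail [np.float64(-0.1881), np.float64(0.0974), np.float64(-0.004)]
.4537,.2317,-.076 side cost there 19 fit [ 0.4541  0.2319 -0.0784] 18 rail [np.float64(-0.1881), np.float64(0.0975), np.float64(-0.028)]
.4324,.0646,-.269 both cost there 43 fit [ 0.4322  0.0644 -0.2647] 42 rail [np.float64(-0.2015), np.float64(-0.0708), np.float64(-0.214)]
.4324,.0646,-.269 top cost there 3 fit [ 0.4329  0.0643 -0.2925] 2 rail [np.float64(-0.2008), np.float64(-0.0709), np.float64(-0.242)]
.4324,.0646,-.269 side cost there 40 fit [ 0.4314  0.064  -0.2457] 37 rail [np.float64(-0.2022), np.float64(-0.0712), np.float64(-0.195)]
```

Carton1 is flush on its ticket (rail x −0.040, y 0.181) and the others haven't moved. Carton2 next.

Call:
jog_arm:
  motion:
    - [0,0,-0.013,-0.2,-0.7,0,0.35]
    - [0,0,-0.013,-0.25,-0.8,0,0.35]
    - [0,0,-0.013,-0.25,-0.8,0,0.35]
    - [0,0,-0.014,-0.2,-0.75,0,0.35]
    - [0,0,0,0,0,-0.4,0.35]
    - [0,0,0,0,0,-0.4,0.35]
    - [0,0,0,0,0,-0.31,0.35]
    - [0,0,0,0,0,0,0.35]

```text
time: 19.45
tcp_pos: [0.5553, 0.1238, 0.2412]
orientation: [-3.141, -0.001, 2.925]
contact_force: [0.2, -0.5, 0.1]
opening: 0.345
gripper_force: 0.0
```

Call:
jog_arm:
  motion:
    - [0,0,0,0,0,0,0]
    - [0,0,0,0,0,0,0]
    - [0,0,0,0,0,0,0]
    - [0,0,0,0,0,0.02,0]
    - [0,0,0.026,0.1,0.02,0,0]
    - [0,0,0.027,0.2,0.03,0,0]
    - [0,0,0,0.2,0,0,0]
    - [0,0,0,0.1,0,0,0]

```text
time: 20.45
tcp_pos: [0.5923, 0.1267, 0.2439]
orientation: [3.141, 0.001, 3.089]
contact_force: [-1.1, 0.4, -3.0]
opening: 0.11
gripper_force: 33.2
```

Call:
jog_arm:
  motion:
    - [0,0,0,0.06,0,0,0]
    - [0,0,0,0.03,0,0,0]
    - [0,0,0,0,0,0,0]

```text
time: 20.82
tcp_pos: [0.596, 0.127, 0.2434]
orientation: [-3.141, -0.002, 3.091]
contact_force: [-8.5, -0.4, 2.4]
opening: 0.107
gripper_force: 33.9
```

Call:
jog_arm:
  motion:
    - [0,0,0,0.04,0,0,0]
    - [0,0,0,0,0,0,0.35]
    - [0,0,0,0,0,0,0.35]
    - [0,0,0,0,0,0.1,0.35]
    - [0,0,0,0,0,0.5,0.35]
    - [0,0,0,0,0,0.5,0.35]
    - [0,0,0,0,0,0,0.35]

```text
time: 21.7
tcp_pos: [0.6002, 0.1269, 0.3124]
orientation: [3.14, 0.005, 3.091]
contact_force: [-0.0, 0.8, -1.0]
opening: 0.347
gripper_force: 0.0
```

```bash
python3 chk.py 7 .597,.127,-.05 .5614,-.0544,-.156|cut -c1-150
```

```text
21.8 [0.5995 0.1269 0.31  ] [3.1411 0.0017 3.0913] 0.3507654198527871 [-0.071  -0.6666 -0.4939]
.597,.127,-.05 both cost there 651 fit [ 0.5964  0.128  -0.0757] 639 rail [np.float64(-0.0407), np.float64(0.001), np.float64(-0.025)]
.597,.127,-.05 top cost there 591 fit [0.5675 0.0996 0.7899] 556 rail [np.float64(-0.0682), np.float64(-0.0289), np.float64(0.84)]
.597,.127,-.05 side cost there 60 fit [ 0.5963  0.1276 -0.098 ] 54 rail [np.float64(-0.0407), np.float64(0.0005), np.float64(-0.048)]
.5614,-.0544,-.156 both cost there 88 fit [ 0.5614 -0.0544 -0.156 ] 88 rail [np.float64(-0.0665), np.float64(-0.183), np.float64(-0.106)]
.5614,-.0544,-.156 top cost there 14 fit [ 0.562  -0.0535 -0.1187] 12 rail [np.float64(-0.0659), np.float64(-0.182), np.float64(-0.068)]
.5614,-.0544,-.156 side cost there 74 fit [ 0.5609 -0.0548 -0.2057] 72 rail [np.float64(-0.067), np.float64(-0.1834), np.float64(-0.155)]
```

Call:
jog_arm:
  motion:
    - [0,0,-0.01,-0.15,-0.7,0,0.35]
    - [0,0,-0.01,-0.165,-0.8,0,0.35]
    - [0,0,-0.013,-0.165,-0.8,0,0.35]
    - [0,0,0,-0.155,-0.72,0,0.35]
    - [0,0,0,0,0,-0.4,0.35]
    - [0,0,0,0,0,-0.4,0.35]
    - [0,0,0,0,0,-0.31,0.35]
    - [0,0,0,0,0,0,0.35]

```text
time: 22.8
tcp_pos: [0.561, -0.0542, 0.2418]
orientation: [-3.142, -0.002, 2.988]
contact_force: [0.0, -0.4, -0.1]
opening: 0.349
gripper_force: 0.0
```

Call:
jog_arm:
  motion:
    - [0,0,0,0,0,0,0]
    - [0,0,0,0,0,0,0]
    - [0,0,0,0,0,0,0]
    - [0,0,0,0,0,0.02,0]
    - [0,0,0.017,0.1,0.01,0,0]
    - [0,0,0.016,0.15,0.02,0,0]
    - [0,0,0,0.12,0,0,0]
    - [0,0,0,0.07,0,0,0]

```text
time: 23.8
tcp_pos: [0.5871, -0.0525, 0.2441]
orientation: [3.141, -0.003, 3.09]
contact_force: [-23.7, 2.7, 22.7]
opening: 0.109
gripper_force: 37.2
```

Call:
jog_arm:
  motion:
    - [0,0,0,0.05,0,0,0]
    - [0,0,0,0.03,0,0,0]
    - [0,0,0,0,0,0,0]

```text
time: 24.18
tcp_pos: [0.5904, -0.0526, 0.2447]
orientation: [-3.141, -0.006, 3.09]
contact_force: [-28.2, 2.4, 30.7]
opening: 0.105
gripper_force: 38.8
```

Call:
jog_arm:
  motion:
    - [0,0,0,-0.03,0,0,0.35]
    - [0,0,0,0,0,0,0.35]
    - [0,0,0,0,0,0,0.35]
    - [0,0,0,0,0,0.1,0.35]
    - [0,0,0,0,0,0.5,0.35]
    - [0,0,0,0,0,0.5,0.35]
    - [0,0,0,0,0,0,0.35]

```text
time: 25.05
tcp_pos: [0.5915, -0.0526, 0.3129]
orientation: [3.141, 0.005, 3.091]
contact_force: [0.6, -0.1, -0.5]
opening: 0.347
gripper_force: 0.0
```

```bash
python3 chk.py 8 .597,.127,-.05 .588,-.053,-.05 .4537,.2317,-.076 .4324,.0646,-.269|cut -c1-150
```

```text
25.15 [ 0.5908 -0.0525  0.3106] [3.1412 0.0016 3.0913] 0.34870271395150315 [ 0.0855 -0.5988 -0.5444]
.597,.127,-.05 both cost there 95 fit [ 0.5963  0.1282 -0.0775] 86 rail [np.float64(-0.0408), np.float64(0.0011), np.float64(-0.027)]
.597,.127,-.05 top cost there 47 fit [ 0.5973  0.1281 -0.0642] 43 rail [np.float64(-0.0398), np.float64(0.0011), np.float64(-0.014)]
.597,.127,-.05 side cost there 48 fit [ 0.5956  0.1272 -0.1092] 36 rail [np.float64(-0.0414), np.float64(0.0001), np.float64(-0.059)]
.588,-.053,-.05 both cost there 655 fit [ 0.5848 -0.051  -0.079 ] 624 rail [np.float64(-0.0433), np.float64(-0.1784), np.float64(-0.029)]
.588,-.053,-.05 top cost there 553 fit [ 0.5634 -0.0373 -0.2465] 547 rail [np.float64(-0.0653), np.float64(-0.1658), np.float64(-0.196)]
.588,-.053,-.05 side cost there 102 fit [ 0.5849 -0.0505 -0.0894] 74 rail [np.float64(-0.0432), np.float64(-0.1779), np.float64(-0.039)]
.4537,.2317,-.076 both cost there 34 fit [ 0.454   0.2314 -0.0797] 32 rail [np.float64(-0.1881), np.float64(0.0971), np.float64(-0.029)]
.4537,.2317,-.076 top cost there 9 fit [ 0.4542  0.2315 -0.0582] 7 rail [np.float64(-0.1879), np.float64(0.0971), np.float64(-0.008)]
.4537,.2317,-.076 side cost there 26 fit [ 0.4536  0.2308 -0.0799] 24 rail [np.float64(-0.1885), np.float64(0.0964), np.float64(-0.029)]
.4324,.0646,-.269 both cost there 42 fit [ 0.4319  0.0643 -0.2725] 39 rail [np.float64(-0.2018), np.float64(-0.0709), np.float64(-0.222)]
.4324,.0646,-.269 top cost there 6 fit [ 0.4323  0.0639 -0.3063] 4 rail [np.float64(-0.2013), np.float64(-0.0713), np.float64(-0.256)]
.4324,.0646,-.269 side cost there 36 fit [ 0.4315  0.064  -0.2462] 33 rail [np.float64(-0.2021), np.float64(-0.0713), np.float64(-0.196)]
```

Call:
jog_arm:
  motion:
    - [0,0,-0.02,-0.5,0.35,0,0.35]
    - [0,0,-0.02,-0.6,0.45,0,0.35]
    - [0,0,-0.02,-0.6,0.45,0,0.35]
    - [0,0,-0.01,-0.6,0.45,0,0.35]
    - [0,0,0,-0.35,0.25,0,0.35]
    - [0,0,0,0,0,-0.4,0.35]
    - [0,0,0,0,0,-0.4,0.35]
    - [0,0,0,0,0,-0.33,0.35]

```text
time: 26.15
tcp_pos: [0.4315, 0.0645, 0.2413]
orientation: [-3.141, 0.0, 2.872]
contact_force: [0.3, -0.3, -0.3]
opening: 0.345
gripper_force: 0.0
```

Call:
jog_arm:
  motion:
    - [0,0,0,0,0,0,0.35]
    - [0,0,0,0,0,0,0]
    - [0,0,0,0,0,0,0]
    - [0,0,0,0,0,0,0]
    - [0,0,0,0,0,0.02,0]
    - [0,0,0.02,0.05,-0.1,0,0]
    - [0,0,0.03,0.15,-0.2,0,0]
    - [0,0,0.02,0.3,-0.15,0,0]

```text
time: 27.15
tcp_pos: [0.4619, 0.0371, 0.2441]
orientation: [3.141, 0.001, 3.094]
contact_force: [-0.5, 0.3, -2.1]
opening: 0.104
gripper_force: 33.6
```

```bash
python3 -c "
from h import *
s=read_state();print(s['tcp_pos'],s['orientation'],s['opening'],s['contact_force'],s['gripper_force'])"
```

```text
[0.46187168 0.03705795 0.24409556] [3.14141909e+00 8.96016116e-04 3.09404560e+00] 0.10427919003652332 [-0.5136189   0.25227183 -2.05234571] 33.58408033847809
```

Call:
jog_arm:
  motion:
    - [0,0,-0.001,0.3,0,0,0]
    - [0,0,0,0.3,0,0,0]
    - [0,0,0,0.3,0,0,0]
    - [0,0,0,0.3,0,0,0]
    - [0,0,0,0.3,0,0,0]
    - [0,0,0,0.3,0,0,0]
    - [0,0,0,0.2,0,0,0]
    - [0,0,0,0.1,0,0,0]

```text
time: 28.15
tcp_pos: [0.5881, 0.0375, 0.2438]
orientation: [3.141, 0.001, 3.088]
contact_force: [-0.2, -0.7, -2.6]
opening: 0.111
gripper_force: 33.5
```

Call:
jog_arm:
  motion:
    - [0,0,0,0.08,0,0,0]
    - [0,0,0,0.03,0,0,0]
    - [0,0,0,0,0,0,0]

```text
time: 28.52
tcp_pos: [0.592, 0.0374, 0.2437]
orientation: [-3.141, -0.006, 3.088]
contact_force: [-22.8, -0.6, 18.9]
opening: 0.111
gripper_force: 36.7
```

Call:
jog_arm:
  motion:
    - [0,0,0,-0.02,0,0,0.35]
    - [0,0,0,0,0,0,0.35]
    - [0,0,0,0,0,0,0.35]
    - [0,0,0,0,0,0.1,0.35]
    - [0,0,0,0,0,0.5,0.35]
    - [0,0,0,0,0,0.5,0.35]
    - [0,0,0,0,0,0,0.35]

```text
time: 29.4
tcp_pos: [0.5938, 0.0375, 0.3123]
orientation: [3.141, 0.005, 3.088]
contact_force: [0.1, 0.6, -0.1]
opening: 0.349
gripper_force: 0.0
```

```bash
python3 chk.py 9 .597,.127,-.05 .606,.307,-.05 .4537,.2317,-.076 |cut -c1-150
```

```text
29.5 [0.5932 0.0374 0.31  ] [3.1412 0.0016 3.0883] 0.34934733588208955 [-0.2512  0.699   0.3342]
.597,.127,-.05 both cost there 780 fit [ 0.5962  0.128  -0.0428] 767 rail [np.float64(-0.0409), np.float64(0.0009), np.float64(0.008)]
.597,.127,-.05 top cost there 438 fit [ 0.5991  0.1621 -0.4167] 396 rail [np.float64(-0.0398), np.float64(0.0351), np.float64(-0.366)]
.597,.127,-.05 side cost there 342 fit [ 0.5953  0.1195 -0.1503] 306 rail [np.float64(-0.0414), np.float64(-0.0076), np.float64(-0.1)]
.606,.307,-.05 both cost there 133 fit [ 0.6068  0.3097 -0.1049] 112 rail [np.float64(-0.0395), np.float64(0.183), np.float64(-0.054)]
.606,.307,-.05 top cost there 69 fit [ 0.6078  0.3086 -0.0613] 58 rail [np.float64(-0.0384), np.float64(0.1819), np.float64(-0.011)]
.606,.307,-.05 side cost there 64 fit [ 0.6059  0.311  -0.1163] 43 rail [np.float64(-0.0404), np.float64(0.1842), np.float64(-0.066)]
.4537,.2317,-.076 both cost there 37 fit [ 0.4538  0.2311 -0.0719] 36 rail [np.float64(-0.1883), np.float64(0.0968), np.float64(-0.022)]
.4537,.2317,-.076 top cost there 8 fit [ 0.454   0.2314 -0.0796] 8 rail [np.float64(-0.1881), np.float64(0.097), np.float64(-0.029)]
.4537,.2317,-.076 side cost there 29 fit [ 0.4533  0.231  -0.0809] 27 rail [np.float64(-0.1888), np.float64(0.0966), np.float64(-0.03)]
```

Call:
jog_arm:
  motion:
    - [0,0,-0.004,-0.4,0.5,0,0.35]
    - [0,0,-0.003,-0.5,0.7,0,0.35]
    - [0,0,0,-0.5,0.7,0,0.35]
    - [0,0,0,-0.5,0.7,0,0.35]
    - [0,0,0,-0.425,0.63,0,0.35]
    - [0,0,0,0,0,-0.4,0.35]
    - [0,0,0,0,0,-0.4,0.35]
    - [0,0,0,0,0,-0.32,0.35]

```text
time: 30.5
tcp_pos: [0.4533, 0.2312, 0.2411]
orientation: [-3.141, -0.0, 3.067]
contact_force: [1.1, -0.4, 1.3]
opening: 0.349
gripper_force: 0.0
```

Call:
jog_arm:
  motion:
    - [0,0,0,0,0,0,0.35]
    - [0,0,0,0,0,0,0]
    - [0,0,0,0,0,0,0]
    - [0,0,0,0,0,0,0]
    - [0,0,0,0,0,0.02,0]
    - [0,0,0.008,0.1,-0.08,0,0]
    - [0,0,0,0.2,-0.16,0,0]
    - [0,0,0,0.3,0,0,0]

```text
time: 31.5
tcp_pos: [0.4908, 0.2154, 0.2439]
orientation: [-3.141, 0.001, 3.09]
contact_force: [-1.6, 0.3, -2.4]
opening: 0.106
gripper_force: 33.3
```

Call:
jog_arm:
  motion:
    - [0,0,0,0.3,0,0,0]
    - [0,0,0,0.3,0,0,0]
    - [0,0,0,0.3,0,0,0]
    - [0,0,0,0.3,0,0,0]
    - [0,0,0,0.3,0,0,0]
    - [0,0,0,0.2,0,0,0]
    - [0,0,0,0.1,0,0,0]
    - [0,0,0,0,0,0,0]

```text
time: 32.5
tcp_pos: [0.5978, 0.2166, 0.2437]
orientation: [3.141, 0.001, 3.091]
contact_force: [-0.0, -0.1, -3.0]
opening: 0.108
gripper_force: 33.3
```

Call:
jog_arm:
  motion:
    - [0,0,0,0.06,0,0,0]
    - [0,0,0,0.03,0,0,0]
    - [0,0,0,0,0,0,0]

```text
time: 32.88
tcp_pos: [0.6018, 0.2172, 0.2437]
orientation: [-3.141, -0.003, 3.092]
contact_force: [-10.3, 0.6, 4.3]
opening: 0.11
gripper_force: 34.3
```

Call:
jog_arm:
  motion:
    - [0,0,0,0,0,0,0.35]
    - [0,0,0,0,0,0,0.35]
    - [0,0,0,0,0,0.1,0.35]
    - [0,0,0,0,0,0.5,0.35]
    - [0,0,0,0,0,0.6,0.35]
    - [0,0,0,-0.5,0,0.6,0.35]
    - [0,0,0,-0.7,0.5,0.5,0.35]
    - [0,0,0,-0.5,0.8,0,0.35]

```text
time: 33.88
tcp_pos: [0.5005, 0.2947, 0.385]
orientation: [3.139, 0.005, 3.089]
contact_force: [0.7, 0.6, -0.5]
opening: 0.35
gripper_force: 0.0
```

Call:
jog_arm:
  motion:
    - [0,0,0,-0.4,0.9,0,0.35]
    - [0,0,0,-0.4,0.9,0,0.35]
    - [0,0,0,-0.4,0.9,0,0.35]
    - [0,0,0,-0.4,0.9,0,0.35]
    - [0,0,0,-0.2,0.5,0,0.35]
    - [0,0,0,0,0,0,0.35]

```text
time: 34.62
tcp_pos: [0.3912, 0.5431, 0.3819]
orientation: [3.14, 0.0, 3.095]
contact_force: [0.1, -0.9, -0.2]
opening: 0.353
gripper_force: 0.0
```

```bash
python3 chk.py 10 .606,.307,-.05 .6016,.217,-.05 .597,.127,-.05 .5925,.037,-.05 .588,-.053,-.05|cut -c1-150
python3 - <<'E'
from ov import *
it=[([.637,.125,-.0504],RAIL,(255,0,0)),([.5298,-.2336,.0974],MAT,(0,255,255)),([.5298,-.2336,.0974,.004],TRAY,(255,0,255))]
cv2.imwrite('pics/o8.png',np.vstack([over('t10',[],(180,140,320,120),2.5),over('s10',[],(230,90,320,118),2.5)]))
E
```

```text
34.725 [0.3933 0.5405 0.3821] [3.1416 0.0016 3.0914] 0.3478341394818469 [-0.0051  0.2628  0.1272]
.606,.307,-.05 both cost there 320 fit [ 0.6084  0.3104 -0.0424] 287 rail [np.float64(-0.0379), np.float64(0.1837), np.float64(0.008)]
.606,.307,-.05 top cost there 97 fit [ 0.608   0.3104 -0.0407] 70 rail [np.float64(-0.0383), np.float64(0.1837), np.float64(0.01)]
.606,.307,-.05 side cost there 224 fit [ 0.6072  0.3121 -0.0789] 213 rail [np.float64(-0.0391), np.float64(0.1854), np.float64(-0.028)]
.6016,.217,-.05 both cost there 462 fit [ 0.6028  0.2172 -0.0354] 448 rail [np.float64(-0.0388), np.float64(0.0904), np.float64(0.015)]
.6016,.217,-.05 top cost there 80 fit [ 0.6028  0.2177 -0.0477] 69 rail [np.float64(-0.0388), np.float64(0.0909), np.float64(0.003)]
.6016,.217,-.05 side cost there 381 fit [ 0.6023  0.2122 -0.022 ] 377 rail [np.float64(-0.039), np.float64(0.0853), np.float64(0.028)]
.597,.127,-.05 both cost there 473 fit [ 0.5976  0.1276 -0.0575] 453 rail [np.float64(-0.0395), np.float64(0.0006), np.float64(-0.007)]
.597,.127,-.05 top cost there 62 fit [ 0.5975  0.1279 -0.059
[... 330 characters left out ...]
.float64(-0.023)]
.5925,.037,-.05 top cost there 54 fit [ 0.592   0.0382 -0.0595] 45 rail [np.float64(-0.0405), np.float64(-0.089), np.float64(-0.009)]
.5925,.037,-.05 side cost there 424 fit [ 0.5906  0.0397 -0.0963] 411 rail [np.float64(-0.0421), np.float64(-0.0875), np.float64(-0.046)]
.588,-.053,-.05 both cost there 363 fit [ 0.5856 -0.0503 -0.0783] 316 rail [np.float64(-0.0425), np.float64(-0.1777), np.float64(-0.028)]
.588,-.053,-.05 top cost there 60 fit [ 0.5863 -0.0514 -0.0648] 50 rail [np.float64(-0.0417), np.float64(-0.1788), np.float64(-0.014)]
.588,-.053,-.05 side cost there 304 fit [ 0.5851 -0.0485 -0.083 ] 257 rail [np.float64(-0.0431), np.float64(-0.1759), np.float64(-0.033)]
```

View pics/o8.png

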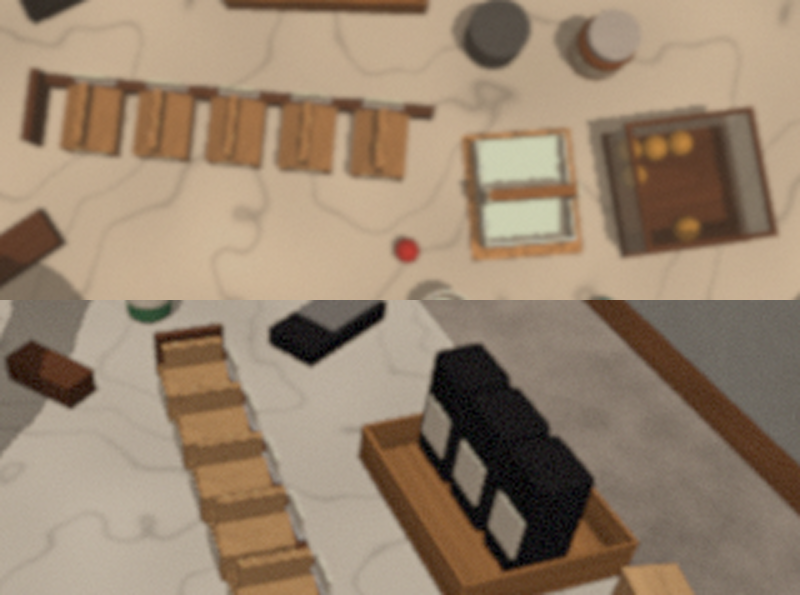

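The picture shows all five cartons flush in a row on tickets, centred to within about 4 mm, with the tray empty on its mat and five truffles in the bin. Handing in.

```bash
python3 -c "
from plant import *
print(close_job())"
```

```text
the job is handed in; nothing more can be done
None
```

The job is handed in, but the hand-in returned no verdict: by the last camera check, all five cartons stand flush and square on their own tickets from the cheek (within about 4 mm), the five truffles are in the bin, and the empty tray is back on its mat.

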